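# Sort left- and right-hand incubator shelf brackets into bins

## Task

The incubator's shelf brackets have come mixed up: put the left-hand bracket into the blue bin and the right-hand bracket into the green bin, each lying flat on its plate with its rib upwards. (With the rib up and the short-arm end of the L pointing away from you, a left-hand bracket's short arm sticks out to the left, a right-hand one's to the right; the T-shaped bracket is neither and is not needed.)

Things in the scene. Friction and masses are not known exactly. Their poses are not given: they have to be found in the camera images.
- left_bracket_rib (a point): Left-hand bracket, 0.19 kg: dark L plate 6 mm thick, long arm 110 x 34; short arm 34 wide sticks out 50 at its +x end, to +y. Aluminium rib to grip across: 70 long (x), 12 thick (y), 44 high, top 50 above the underside, on the middle of the long arm. Point: mid rib, 30 above the underside; z up, any yaw. Mirror image of the other; a similar T bracket is a bystander.
- right_bracket_rib (a point): Right-hand bracket, 0.19 kg: dark L plate 6 mm thick, long arm 110 x 34; short arm 34 wide sticks out 50 at its +x end, to -y. Aluminium rib to grip across: 70 long (x), 12 thick (y), 44 high, top 50 above the underside, on the middle of the long arm. Point: mid rib, 30 above the underside; z up, any yaw. Mirror image of the other; a similar T bracket is a bystander.
- blue_bin_in (a point): Open blue bin for the left-hand bracket, fixed: outside 200 (x) x 190 (y) x 35 mm high, walls and floor 5 thick. Takes a bracket at any yaw if its rib is at the middle. Point: centre of the inner floor, 5 mm above the bench; z up. The bins stand to the robot's left and right, either way round.
- green_bin_in (a point): Open green bin for the right-hand bracket, fixed: outside 200 (x) x 190 (y) x 35 mm high, walls and floor 5 thick. Takes a bracket at any yaw if its rib is at the middle. Point: centre of the inner floor, 5 mm above the bench; z up. The bins stand to the robot's left and right, either way round.
Mind the look-alikes: they are no part of the job. Leave any purple look-alike of the part that bears left_bracket_rib alone.

How it is judged:
At the end, for the whole second after the job is handed in: The left-hand bracket is inside the blue bin and the right-hand bracket inside the green bin, each lying with its plate flat on the bin's floor, rib up (within 10 degrees, height within about 10 mm), anywhere within the walls, and at rest (x of left_bracket_rib in the frame of blue_bin_in between -0.085 and 0.085 m and y of left_bracket_rib in the frame of blue_bin_in between -0.08 and 0.08 m and z of left_bracket_rib in the frame of blue_bin_in between 0.02 and 0.042 m and angle between each of left_bracket_rib, right_bracket_rib's own z axis and vertical below 0.175 rad and linear speed of each of left_bracket, right_bracket below 0.03 m/s and x of right_bracket_rib in the frame of green_bin_in between -0.085 and 0.085 m and y of right_bracket_rib in the frame of green_bin_in between -0.08 and 0.08 m and z of right_bracket_rib in the frame of green_bin_in between 0.02 and 0.042 m); the robot touches nothing.
It also fails if it takes over 56 s, if anything falls off the work surface, if the arm or the gripper's body presses on something with over 40 N, if the wrist force passes 120 N, or if a joint passes its speed limit or range.

## Robot

A 6-joint arm with a two-finger parallel gripper is mounted at the origin on the work surface. World frame = base frame: x ahead of the robot, y to its left, z up, the work surface at z = 0. Lengths are in m, angles in rad, forces in N, time in s.
With the tool pointing down it reaches from about 0.35 to 0.775 m from the base axis. Payload 7.3 kg.
Tool frame: the origin (TCP) lies at the very end of the fingers, on their centre line; the grasp point (between the pads) lies robot.pinch_z behind it (robot.pinch_z is the distance from the TCP to the grasp point, in m); y points along the fingers, z is the direction in which the jaws open and shut, and the axes are right-handed (so a half turn about y gives the same grasp; the last joint's range is limited). The gripper opens to 92 mm and grips with 3 to 60 N. Pads are 19 mm wide; open, the fingers measure 130 mm over their backs; the gripper's body (75 mm by 190 mm) begins 47 mm behind the grasp point.
Start: joints at [-1.29, 0.342, 1.524, -0, 1.275, -0.146], TCP at [0.217, -0.478, 0.227] pointing down, gripper open.
Joint ranges: [-2.53, 2.53], [-0.77, 2.02], [0.04, 2.7], [-1, 4.14], [0.28, 2.66], [-3.11, 3.11]. Speed limits (rad/s): [2.57, 2.57, 3.14, 3.14, 3.14, 3.14].

## Interface

Orientations are given as [roll, pitch, yaw] about the fixed x, y, z axes, in that order (R = Rz(yaw) Ry(pitch) Rx(roll)).
In Python, from cell import status, viewer, robot gives the robot as it stands. The module is installed in compiled form; this text tells all that it offers.
- The arm moves only by the shell command python3 -m pendant 'ROWS' [FORCE]. ROWS is JSON, a list that holds one entry, the list of rows, each a list of 7 numbers: the shift along the tool's x, y, z in cm, then the turn, a rotation vector about the tool's x, y, z in rad, then the finger opening in cm, from 0 to 9.18. A call has 1 to 20 rows; each row is the pose to reach, as a shift and turn from the pose commanded when the call began, along the tool's axes at that moment; what a row does not reach only later rows make up. A row lasts 1/10 s, in which the tool goes at most 50 mm and 8.59 degrees, less where a joint would pass 70% of its speed; a pose out of reach is approached as far as the arm can. A call with a gripper value outside its range is refused whole. The fingers move at their own pace and stop on an object; FORCE is the grip in N (left out, the last holds). Time passes only in rows, so rows that repeat a pose let the fingers close. It gives the time, the measured TCP pose, the force and the opening at its end, in the units of the state.
- status.observe(): the state, without advancing time (a new reading comes with each control period).
- viewer.read_camera(name): name is "scene" or "top"; returns a dict with "image" (420x560x3 uint8, red, green, blue), "range_z" (420x560 float32, m along the optical axis (not along the pixel's ray), 0 where there is no reading), "fx", "fy", "cx", "cy" (pixels), "distortion" ([k1, k2, p1, p2, k3] as OpenCV has them; the pictures are not rectified), "camera_from_world" (4x4, takes a point from world to camera coordinates). Camera axes: x right, y up, looking along -z (the intrinsics and any distortion apply to the point x, -y, -z); pixel columns grow to the right and rows downward; lengths in m; the calibration is good to about 2 mm. A picture is of the moment at which its call begins.
- robot.hand_in(): hands the job in, once; it reports no verdict.
The state is a dict: "time": time; "qpos": joint angles; "qvel": joint speeds; "joint_efforts": joint torques, N m; "tool_pos": TCP position; "tool_rot": TCP orientation; "contact_force": force on the tool from outside, world axes, zero at the start; "torque": the same for the moment, N m; "opening": finger opening in m.
Only numpy, scipy, OpenCV 4.12 (cv2) and the standard library are available. Lean on these libraries where they do the work, as an engineer would, in place of code of your own. Each camera call takes 0.05 s, during which the arm holds its last target. There are 200 camera calls.

## Working session

There is one attempt and no reset: what is moved stays moved. The work goes in short steps, Python scripts to look and compute and a shell command to move; the robot and the scene stay as the last step left them, time stands still between calls to the robot, and variables do not carry over. Pictures are saved under pics/ and viewed, about 8 in all and at most 12, crops included, and the job is handed in when it is done.

```bash
mkdir -p pics; cat > h.py <<'E'
import numpy as np, cv2
from cell import status, viewer, robot
def cam(n):
    c=viewer.read_camera(n); return c
def K(c): return np.array([[c['fx'],0,c['cx']],[0,c['fy'],c['cy']],[0,0,1.]])
def cloud(c):
    h,w=c['range_z'].shape
    v,u=np.mgrid[:h,:w]
    p=cv2.undistortPoints(np.stack([u,v],-1).reshape(-1,1,2).astype(np.float64),K(c),np.array(c['distortion'],float)).reshape(h,w,2)
    z=c['range_z']; P=np.stack([p[...,0]*z,-p[...,1]*z,-z],-1)
    T=np.linalg.inv(np.array(c['camera_from_world']))
    return P@T[:3,:3].T+T[:3,3]
def save(n,img): cv2.imwrite('pics/'+n,cv2.cvtColor(img,cv2.COLOR_RGB2BGR))
E
python3 - <<'E'
from h import *
import pickle
cs={n:cam(n) for n in('scene','top')}
pickle.dump(cs,open('c0.pkl','wb'))
for n in cs: save(n+'0.png',cs[n]['image']); print(n,np.linalg.inv(np.array(cs[n]['camera_from_world']))[:3,3].round(3),cs[n]['distortion'])
s=status.observe(); print(s); print(robot.pinch_z)
E
```

```text
scene [1.035 0.432 0.899] [0.04125913 0.         0.         0.         0.        ]
top [0.14  0.02  1.484] [-0.06821026  0.          0.          0.          0.        ]
{'time': 0.1, 'qpos': array([-1.28997782e+00,  3.42640791e-01,  1.52488440e+00, -2.62945688e-05,
        1.27540381e+00, -1.46012440e-01]), 'qvel': array([-0.00079688, -0.00199539, -0.00234941, -0.00079281, -0.0014526 ,
        0.00133445]), 'joint_efforts': array([ 2.97969935e-03, -4.31999695e+01, -2.44695836e+01,  7.19019002e-02,
        5.25513757e-02, -4.12522070e-05]), 'tool_pos': array([ 0.21725312, -0.4775566 ,  0.22613377]), 'tool_rot': array([-1.57212212e+00,  1.69553223e-04, -2.71475415e+00]), 'contact_force': array([ 1.07709569,  0.26991091, -0.22601166]), 'torque': array([-0.03141245, -0.0193765 ,  0.01829007]), 'opening': 0.09210529165960138}
0.0188
```

View pics/top0.png

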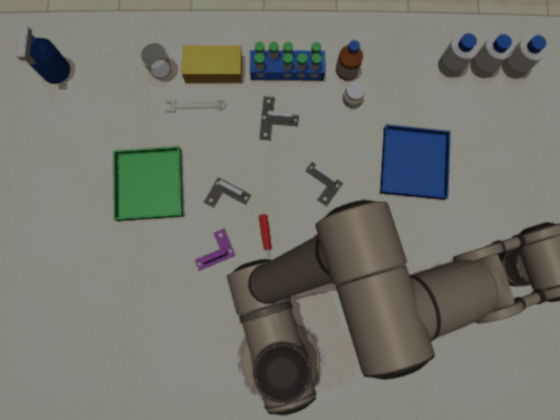

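View pics/scene0.png

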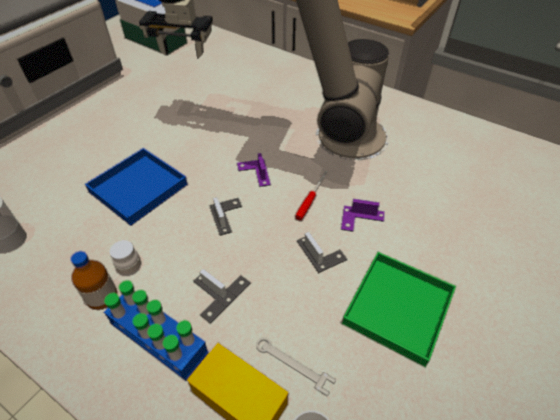

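Top view: x points up and y points left. The green bin is at (148,183) and the blue bin at (415,162). Bracket candidates:
- **Dark L at (227,190):** the short arm is at the left end and points down, so it is on the left of the heading. This is the left-hand bracket.
- **Dark L at (323,183):** the short arm is at the lower-right end and points down-left, so it is on the right. This is the right-hand bracket.
- **T at (278,117) and purple ones at (215,250) and under the arm:** bystanders.

I'll measure these and confirm in a crop.

```bash
python3 - <<'E'
from h import *
import pickle
cs=pickle.load(open('c0.pkl','rb'))
c=cs['top']; P=cloud(c)
save('crop.png',np.hstack([cv2.resize(c['image'][150:220,a:a+70],None,fx=5.7,fy=5.7,interpolation=cv2.INTER_CUBIC) for a in(195,290)]))
def comp(P,m,seed):
    n,l,st,ce=cv2.connectedComponentsWithStats(m.astype(np.uint8)); i=l[seed[1],seed[0]]; return l==i
def rect(q):
    (x,y),(w,h),a=cv2.minAreaRect((q*1000).astype(np.float32))
    b=cv2.boxPoints(((x,y),(w,h),a)); e=[b[1]-b[0],b[2]-b[1]]; e=max(e,key=np.linalg.norm)
    return (x,y),(w,h),np.degrees(np.arctan2(e[1],e[0]))%180
for n,seeds in(('top',[(227,190),(323,183),(278,117)]),('scene',[(318,250),(226,212),(220,288)])):
    P=cloud(cs[n]); I=cs[n]['image'].astype(int); ok=cs[n]['range_z']>0
    for u,v in seeds:
        b=np.zeros(ok.shape,bool); b[v-32:v+32,u-32:u+32]=1
        rib=b&ok&(P[...,2]>.038)&(P[...,2]<.06); 
        dark=b&ok&(I.max(-1)<110)&(P[...,2]<.015)&(P[...,2]>-.01)
        r=P[rib]
        if len(r)>5: print(n,u,v,'rib n',len(r),'z',np.percentile(r[:,2],[5,50,95]).round(4),'xy rect',rect(r[:,:2]), 'median',np.median(r[:,:2],0).round(4))
        print('   plate',dark.sum(),rect(P[dark][:,:2]) if dark.sum()>4 else '', P[dark].mean(0).round(4))
    hsv=cv2.cvtColor(cs[n]['image'],cv2.COLOR_RGB2HSV)
    for nm,lo,hi in(('green',45,75),('blue',105,125)):
        m=((hsv[...,0]>=lo)&(hsv[...,0]<=hi)&(hsv[...,1]>140)&(hsv[...,2]>50)).astype(np.uint8)
        _,l,st,_=cv2.connectedComponentsWithStats(m); i=1+st[1:,4].argmax(); m=(l==i)&ok
        q=P[m]; rm=q[(q[:,2]>.028)&(q[:,2]<.042)]; fl=q[q[:,2]<.012]
        print(n,nm,'rim',len(rm),np.median(rm[:,2]),rect(rm[:,:2]),'floor',rect(fl[:,:2]),np.median(fl[:,2]))
E
```

```text
top 227 190 rib n 122 z [0.0427 0.0499 0.0552] xy rect ((467.6611633300781, 138.62588500976562), (70.45976257324219, 13.294479370117188), np.float32(61.638172)) median [0.4679 0.1389]
   plate 516 ((446.2734375, 150.5615692138672), (110.85066986083984, 85.06990051269531), np.float32(61.409386)) [0.4567 0.1589 0.0058]
top 323 183 rib n 132 z [0.0406 0.0495 0.0541] xy rect ((508.9646911621094, -124.66349792480469), (69.7911376953125, 14.553925514221191), np.float32(52.280712)) median [ 0.5079 -0.1251]
   plate 492 ((487.1087951660156, -131.88111877441406), (153.86517333984375, 87.75170135498047), np.float32(26.352495)) [ 0.4814 -0.1273  0.0059]
top 278 117 rib n 131 z [0.0401 0.0494 0.0554] xy rect ((683.8824462890625, 1.3999862670898438), (66.88043975830078, 14.990556716918945), np.float32(85.388954)) median [0.6814 0.0029]
   plate 646 ((683.2310791015625, 1.2165908813476562), (110.77288818359375, 136.34352111816406), np.float32(174.71632)) [0.6817 0.0226 0.0062]
top green rim 0 nan ((0.0, 0.0), (0.0, 0.0), np.float32(0.0)) floor ((499.2033386230469, 466.667724609375), (101.024467468
[... 994 characters left out ...]
  0.0057]
scene 220 288 rib n 195 z [0.0406 0.0491 0.0523] xy rect ((682.11962890625, 2.0472068786621094), (70.02780151367188, 13.51821231842041), np.float32(85.04315)) median [0.6842 0.0039]
   plate 830 ((690.289794921875, 30.088485717773438), (108.06547546386719, 129.64927673339844), np.float32(127.4727)) [0.6884 0.03   0.0062]
scene green rim 744 0.03399557357266414 ((485.26739501953125, 376.6405944824219), (200.48043823242188, 186.08273315429688), np.float32(4.296231)) floor ((484.45709228515625, 377.20050048828125), (201.20382690429688, 182.7427520751953), np.float32(3.6673043)) 0.005278142672746289
scene blue rim 513 0.03265342294885609 ((551.3778076171875, -386.3037109375), (192.22486877441406, 199.15150451660156), np.float32(174.40749)) floor ((550.40869140625, -387.07098388671875), (192.18055725097656, 197.302001953125), np.float32(174.21532)) 0.004734902475964142
  return _methods._mean(a, axis=axis, dtype=dtype,
  ret = ret.dtype.type(ret / rcount)
```

View pics/crop.png

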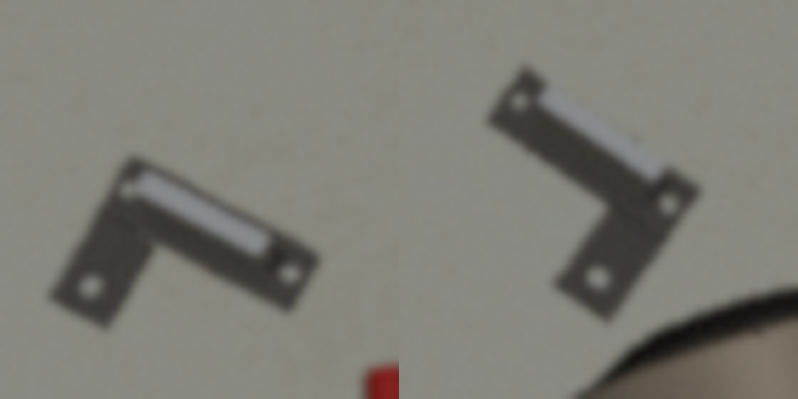

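The crop confirms it: with the short-arm end away, the left L's short arm goes left and the right L's goes right. The heights (50 mm ribs, 34 mm rims) and sizes (70 mm ribs, 200 x 190 bins) agree with the description.

```bash
cat > d.py <<'E'
import sys; from h import *
from scipy.spatial.transform import Rotation as R
def delta(x,y,z,yawdeg):
    s=status.observe(); A=R.from_euler('xyz',s['tool_rot']); B=R.from_euler('xyz',[-np.pi/2,0,np.radians(yawdeg)])
    print('cm',(A.inv().apply(np.array([x,y,z])-s['tool_pos'])*100).round(2),'rv',(A.inv()*B).as_rotvec().round(3),'t',s['time'])
if __name__=='__main__': delta(*map(float,sys.argv[1:]))
E
python3 d.py .509 -.125 .13 -126.2
```

```text
cm [-41.15   9.65 -20.  ] rv [ 0.001 -0.512 -0.001] t 0.1
```

```bash
python3 -m pendant '[[[-4.1,0.9,-2,0,-0.06,0,9.1],[-8.2,1.9,-4,0,-0.12,0,9.1],[-12.3,2.9,-6,0,-0.18,0,9.1],[-16.4,3.8,-8,0,-0.24,0,9.1],[-20.6,4.8,-10,0,-0.3,0,9.1],[-24.7,5.8,-12,0,-0.36,0,9.1],[-28.8,6.7,-14,0,-0.42,0,9.1],[-32.9,7.7,-16,0,-0.48,0,9.1],[-37,8.7,-18,0,-0.51,0,9.1],[-41.15,9.65,-20,0,-0.512,0,9.1],[-41.15,9.65,-20,0,-0.512,0,9.1],[-41.15,9.65,-20,0,-0.512,0,9.1],[-41.15,9.65,-20,0,-0.512,0,9.1]]]' 40; python3 d.py .509 -.125 .014 -126.2
```

```text
time: 1.4
tool_pos: [0.5087, -0.1261, 0.1302]
tool_rot: [-1.571, -0.0, -2.203]
contact_force: [0.2, 0.1, 0.4]
opening: 0.091
cm [-0.11 11.62 -0.03] rv [ 0.    -0.001  0.   ] t 1.4
```

```bash
python3 -m pendant '[[[-0.1,3,0,0,0,0,9.1],[-0.1,6,0,0,0,0,9.1],[-0.1,8.5,0,0,0,0,9.1],[-0.1,10.5,0,0,0,0,9.1],[-0.1,11.6,0,0,0,0,9.1],[-0.1,11.6,0,0,0,0,9.1],[-0.1,11.6,0,0,0,0,6],[-0.1,11.6,0,0,0,0,3],[-0.1,11.6,0,0,0,0,0.5],[-0.1,11.6,0,0,0,0,0.5],[-0.1,11.6,0,0,0,0,0.5],[-0.1,11.6,0,0,0,0,0.5],[-0.1,11.6,0,0,0,0,0.5],[-0.1,11.6,0,0,0,0,0.5],[-0.1,11.6,0,0,0,0,0.5],[-0.1,11.6,0,0,0,0,0.5]]]' 40; python3 -m pendant '[[[0,-2,0,0,0,0,0.5],[0,-5,0,0,0,0,0.5],[0,-9,0,0,0,0,0.5],[0,-12,0,0,0,0,0.5],[0,-12,0,0,0,0,0.5],[0,-12,0,0,0,0,0.5]]]'; python3 d.py .50 .377 .134 -86
```

```text
time: 3.0
tool_pos: [0.5097, -0.1247, 0.0142]
tool_rot: [-1.571, -0.0, -2.203]
contact_force: [-0.6, -0.4, 0.4]
opening: 0.0154
time: 3.6
tool_pos: [0.5095, -0.1246, 0.134]
tool_rot: [-1.571, -0.0, -2.203]
contact_force: [-0.1, -0.2, -3.4]
opening: 0.012
cm [-39.91  -0.   -30.41] rv [-0.    -0.702  0.   ] t 3.6
```

Gripped: the opening is 12 mm, which is the rib's thickness. Carrying it to the green bin.

```bash
python3 -m pendant '[[[-1.5,0,-1.1,0,-0.03,0,0.5],[-4,0,-3,0,-0.07,0,0.5],[-7,0,-5.3,0,-0.12,0,0.5],[-10,0,-7.6,0,-0.18,0,0.5],[-13,0,-9.9,0,-0.23,0,0.5],[-16,0,-12.2,0,-0.28,0,0.5],[-19,0,-14.5,0,-0.33,0,0.5],[-22,0,-16.8,0,-0.39,0,0.5],[-25,0,-19,0,-0.44,0,0.5],[-28,0,-21.3,0,-0.49,0,0.5],[-31,0,-23.6,0,-0.55,0,0.5],[-34,0,-25.9,0,-0.6,0,0.5],[-36.5,0,-27.8,0,-0.65,0,0.5],[-38.5,0,-29.3,0,-0.68,0,0.5],[-39.5,0,-30.1,0,-0.7,0,0.5],[-39.9,0,-30.4,0,-0.7,0,0.5],[-39.9,0,-30.4,0,-0.7,0,0.5],[-39.9,0,-30.4,0,-0.7,0,0.5]]]'; python3 - <<'E'
from h import *
from d import delta
delta(.50,.377,.02,-86)
save('green1.png',np.hstack([cv2.resize(cam(n)['image'],(400,300)) for n in('scene','top')]))
E
```

```text
time: 5.4
tool_pos: [0.5002, 0.3756, 0.1337]
tool_rot: [-1.572, -0.001, -1.504]
contact_force: [-0.8, 0.4, -1.2]
opening: 0.0119
cm [-0.16 11.37 -0.  ] rv [ 0.001 -0.003  0.001] t 5.4
```

View pics/green1.png

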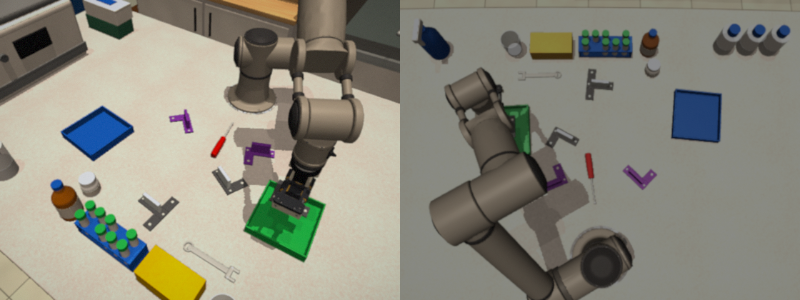

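The bracket hangs above the green bin, at about (290,205) in the left half. Lowering until the plate is on the floor (TCP 0.019), then opening.

```bash
python3 -m pendant '[[[0,2,0,0,0,0,0.5],[0,4.5,0,0,0,0,0.5],[0,7,0,0,0,0,0.5],[0,9,0,0,0,0,0.5],[0,10.3,0,0,0,0,0.5],[0,11,0,0,0,0,0.5],[0,11.4,0,0,0,0,0.5],[0,11.4,0,0,0,0,0.5],[0,11.4,0,0,0,0,0.5]]]'; python3 -m pendant '[[[0,0,0,0,0,0,3],[0,0,0,0,0,0,5],[0,0,0,0,0,0,6],[0,0,0,0,0,0,6],[0,0,0,0,0,0,6],[0,-2,0,0,0,0,6],[0,-6,0,0,0,0,6],[0,-10.5,0,0,0,0,6],[0,-12,0,0,0,0,6],[0,-12,0,0,0,0,6]]]'; python3 d.py .4675 .140 .14 -118.5
```

```text
time: 6.4
tool_pos: [0.5002, 0.3761, 0.0244]
tool_rot: [-1.57, -0.001, -1.503]
contact_force: [-9.0, -7.7, 23.3]
opening: 0.0119
time: 7.4
tool_pos: [0.5016, 0.3777, 0.1432]
tool_rot: [-1.565, 0.003, -1.503]
contact_force: [0.9, -0.3, -0.5]
opening: 0.0601
cm [23.48  0.23 -5.02] rv [-0.005  0.566 -0.004] t 7.4
```

It touched about 5 mm early, with 23 N. I'll move clear and look at the bin.

```bash
python3 -m pendant '[[[3,0,-0.6,0,0.08,0,9.1],[6.5,0,-1.4,0,0.16,0,9.1],[10,0,-2.2,0,0.25,0,9.1],[13.5,0,-3,0,0.34,0,9.1],[17,0,-3.7,0,0.42,0,9.1],[20,0,-4.4,0,0.5,0,9.1],[22.5,0,-4.9,0,0.55,0,9.1],[23.5,0.2,-5,0,0.566,0,9.1],[23.5,0.2,-5,0,0.566,0,9.1],[23.5,0.2,-5,0,0.566,0,9.1]]]'; python3 - <<'E'
from h import *
from d import delta
delta(.4675,.14,.014,-118.5)
c=cam('scene'); P=cloud(c); I=c['image']
b=(abs(P[...,0]-.485)<.088)&(abs(P[...,1]-.377)<.083)&(c['range_z']>0)
hsv=cv2.cvtColor(I,cv2.COLOR_RGB2HSV); ng=b&(hsv[...,1]<110)
r=P[ng&(P[...,2]>.045)]; print('top',len(r),np.percentile(r[:,2],[5,50,95]),r.mean(0),cv2.minAreaRect((r[:,:2]*1000).astype(np.float32)))
q=P[ng&(P[...,2]<.03)]; A=np.c_[q[:,:2]-q[:,:2].mean(0),np.ones(len(q))]; print('plate',len(q),np.linalg.lstsq(A,q[:,2],rcond=None)[0],np.percentile(q[:,2],[5,50,95]))
save('green2.png',cv2.resize(I[200:400,280:480],(600,600),interpolation=cv2.INTER_CUBIC))
E
```

```text
time: 8.4
tool_pos: [0.4662, 0.1395, 0.1375]
tool_rot: [-1.572, -0.0, -2.068]
contact_force: [0.2, 0.7, 0.1]
opening: 0.0909
cm [-0.11 12.35  0.1 ] rv [0.001 0.    0.   ] t 8.4
top 240 [0.04646142 0.05461733 0.05729087] [0.50139871 0.37532553 0.05360925] ((500.28900146484375, 374.874267578125), (14.79078483581543, 68.87549591064453), 2.7491750717163086)
plate 795 [ 0.05110131 -0.01052207  0.01280745] [0.00775415 0.01165037 0.02534174]
```

View pics/green2.png

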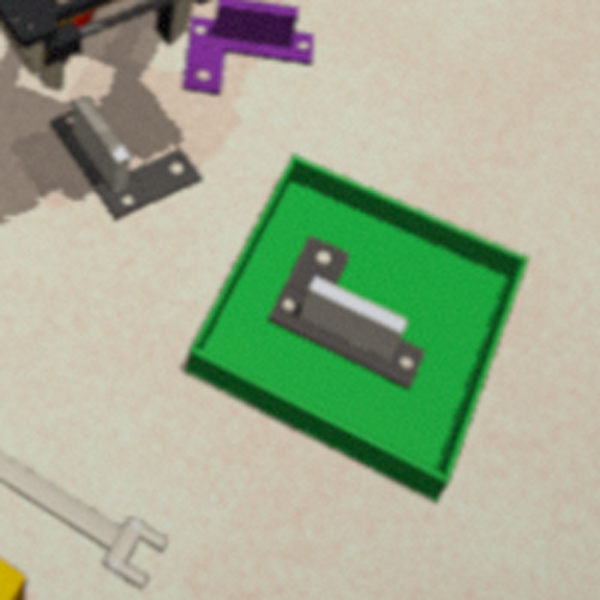

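The right-hand bracket lies flat in the green bin, rib up, with its rib top at 55 mm (5 + 50). It had slipped a little in the grip, so I'll squeeze harder on the left one.

```bash
python3 -m pendant '[[[-0.1,3,0.1,0,0,0,9.1],[-0.1,6,0.1,0,0,0,9.1],[-0.1,9,0.1,0,0,0,9.1],[-0.1,11.3,0.1,0,0,0,9.1],[-0.1,12.3,0.1,0,0,0,9.1],[-0.1,12.3,0.1,0,0,0,9.1],[-0.1,12.3,0.1,0,0,0,6],[-0.1,12.3,0.1,0,0,0,3],[-0.1,12.3,0.1,0,0,0,0.5],[-0.1,12.3,0.1,0,0,0,0.5],[-0.1,12.3,0.1,0,0,0,0.5],[-0.1,12.3,0.1,0,0,0,0.5],[-0.1,12.3,0.1,0,0,0,0.5],[-0.1,12.3,0.1,0,0,0,0.5],[-0.1,12.3,0.1,0,0,0,0.5],[-0.1,12.3,0.1,0,0,0,0.5],[-0.1,12.3,0.1,0,0,0,0.5],[-0.1,12.3,0.1,0,0,0,0.5]]]' 55; python3 -m pendant '[[[0,0,0,0,0,0,0.5],[0,-1.5,0,0,0,0,0.5],[0,-4,0,0,0,0,0.5],[0,-7,0,0,0,0,0.5],[0,-10,0,0,0,0,0.5],[0,-12,0,0,0,0,0.5],[0,-12,0,0,0,0,0.5],[0,-12,0,0,0,0,0.5]]]'; python3 d.py .565 -.386 .135 -95.7
```

```text
time: 10.25
tool_pos: [0.4675, 0.1394, 0.0152]
tool_rot: [-1.571, -0.0, -2.069]
contact_force: [-0.6, 0.6, 0.5]
opening: 0.0119
time: 11.05
tool_pos: [0.4672, 0.1393, 0.1346]
tool_rot: [-1.571, -0.0, -2.069]
contact_force: [-0.7, -0.4, -2.5]
opening: 0.0116
cm [ 4.148e+01 -4.000e-02  3.368e+01] rv [ 0.    -0.399  0.   ] t 11.05
```

```bash
python3 -m pendant '[[[1.5,0,1.2,0,-0.02,0,0.5],[4,0,3.2,0,-0.04,0,0.5],[7,0,5.7,0,-0.07,0,0.5],[10,0,8.1,0,-0.1,0,0.5],[13,0,10.5,0,-0.13,0,0.5],[16,0,13,0,-0.16,0,0.5],[19,0,15.4,0,-0.19,0,0.5],[22,0,17.9,0,-0.22,0,0.5],[25,0,20.3,0,-0.24,0,0.5],[28,0,22.7,0,-0.27,0,0.5],[31,0,25.2,0,-0.3,0,0.5],[34,0,27.6,0,-0.33,0,0.5],[37,0,30,0,-0.36,0,0.5],[39.3,0,31.9,0,-0.38,0,0.5],[40.8,0,33.1,0,-0.4,0,0.5],[41.5,0,33.7,0,-0.4,0,0.5],[41.5,0,33.7,0,-0.4,0,0.5],[41.5,0,33.7,0,-0.4,0,0.5]]]'; python3 - <<'E'
from h import *
from d import delta
delta(.565,-.386,.02,-95.7)
save('blue1.png',cv2.resize(cam('scene')['image'][60:260,30:260],(690,600),interpolation=cv2.INTER_CUBIC))
E
```

```text
time: 12.85
tool_pos: [0.5651, -0.385, 0.134]
tool_rot: [-1.573, 0.002, -1.669]
contact_force: [-0.4, 0.5, -2.2]
opening: 0.0118
cm [ 0.12 11.4   0.02] rv [ 0.002  0.001 -0.002] t 12.85
```

View pics/blue1.png

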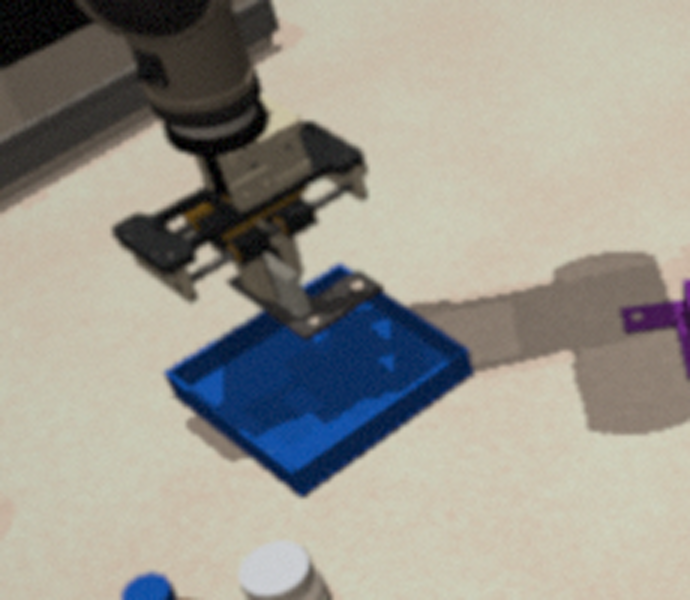

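The bracket hangs level above the blue bin, with its plate at (310,320) in the crop. Lowering it.

```bash
python3 -m pendant '[[[0,2,0,0,0,0,0.5],[0,4.5,0,0,0,0,0.5],[0,7,0,0,0,0,0.5],[0,9,0,0,0,0,0.5],[0,10.3,0,0,0,0,0.5],[0,10.9,0,0,0,0,0.5],[0,11.1,0,0,0,0,0.5],[0,11.1,0,0,0,0,0.5],[0,11.1,0,0,0,0,0.5]]]'; python3 -m pendant '[[[0,0,0,0,0,0,3],[0,0,0,0,0,0,5],[0,0,0,0,0,0,6],[0,0,0,0,0,0,6],[0,0,0,0,0,0,6],[0,-2,0,0,0,0,6],[0,-6,0,0,0,0,6],[0,-10.5,0,0,0,0,6],[0,-14,0,0,0,0,6],[0,-14,0,0,0,0,6]]]'; python3 -m pendant '[[[4,-1,2,0,0,0,6],[0,-1,4,0,0,0,6],[-4,-1,8,0,0,0,6],[-8,-1,12,0,0,0,6],[-12,-1,14,0,0,0,6],[-16,-1,16,0,0,0,6],[-20,-1,16,0,0,0,6],[-20,-1,16,0,0,0,6],[-20,-1,16,0,0,0,6]]]'
python3 - <<'E'
from h import *
cc={n:cam(n) for n in('scene','top')}
for n,c in cc.items():
  P=cloud(c); hsv=cv2.cvtColor(c['image'],cv2.COLOR_RGB2HSV)
  for nm,x,y in(('green',.485,.377),('blue',.55,-.387)):
    b=(abs(P[...,0]-x)<.088)&(abs(P[...,1]-y)<.083)&(c['range_z']>0)
    r=P[b&(P[...,2]>.045)&(P[...,2]<.07)]
    if len(r)>5: print(n,nm,len(r),np.percentile(r[:,2],[5,50,95]).round(4),cv2.minAreaRect((r[:,:2]*1000).astype(np.float32)))
save('end.png',np.hstack([cv2.resize(cc[n]['image'],(400,300)) for n in cc]))
save('end2.png',cv2.resize(cc['scene']['image'][130:240,70:200],(650,550),interpolation=cv2.INTER_CUBIC))
E
```

```text
time: 13.8
tool_pos: [0.566, -0.3866, 0.0254]
tool_rot: [-1.569, -0.001, -1.669]
contact_force: [0.0, -0.3, -2.3]
opening: 0.0117
time: 14.8
tool_pos: [0.5677, -0.3881, 0.1712]
tool_rot: [-1.561, -0.007, -1.669]
contact_force: [0.1, -0.7, 0.0]
opening: 0.0599
time: 15.7
tool_pos: [0.7443, -0.2014, 0.1732]
tool_rot: [-1.572, -0.0, -1.666]
contact_force: [0.4, -0.5, -0.1]
opening: 0.0599
scene green 244 [0.0469 0.0542 0.0573] ((499.3289489746094, 374.8604431152344), (15.4308500289917, 68.82682037353516), 2.387795925140381)
scene blue 20 [0.0532 0.0552 0.058 ] ((566.7687377929688, -366.5343933105469), (18.431320190429688, 10.829483985900879), 84.49127197265625)
top green 128 [0.0487 0.0547 0.0602] ((502.11456298828125, 373.91802978515625), (13.53174877166748, 72.34514617919922), 2.407653570175171)
top blue 118 [0.0481 0.0547 0.0599] ((567.098388671875, -387.0979309082031), (67.102783203125, 15.578615188598633), 83.05082702636719)
```

View pics/end.png

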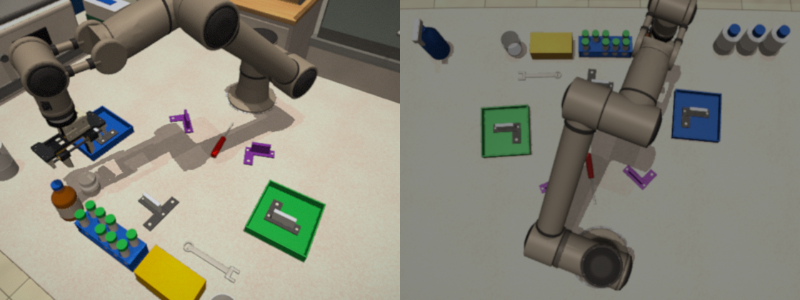

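View pics/end2.png

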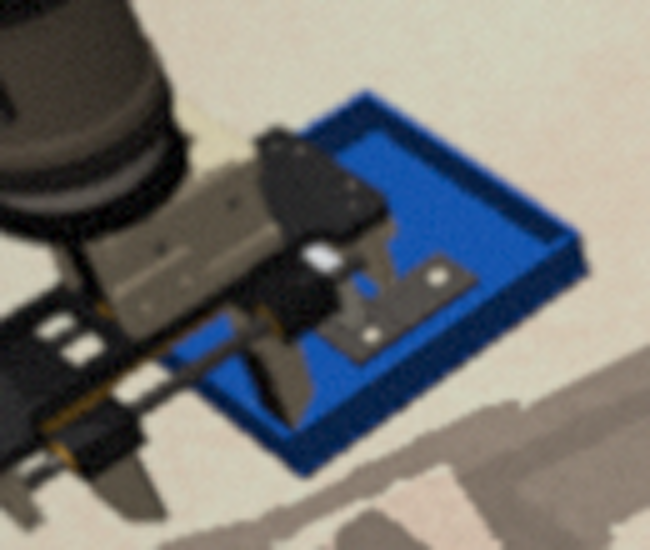

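Both rib tops stand at about 55 mm in their bins, the arm is clear and the contact force is about zero. Handing in.

```bash
python3 -c "
from cell import robot,status
s=status.observe(); print(s['time'],s['contact_force'].round(2),abs(s['qvel']).max()); print(robot.hand_in())"
```

```text
15.8 [ 0.38 -0.43  0.77] 0.019764473947195684
the job is handed in; nothing more can be done
None
```

Both brackets are in their bins: the left-hand one in the blue bin and the right-hand one in the green bin. I handed the job in at 15.8 s; the hand-in gives no verdict.

- **Last checks:** Both ribs stand upright, with their tops about 55 mm above the bench, which fits a plate flat on the 5 mm floor. Each rib centre is within about 20 mm of its bin's centre. The contact force on the tool was under 1 N.
- **What went wrong:** The right-hand bracket slipped a few mm in the 40 N grip and met the bin floor early, with about 25 N at the wrist. I gripped the left-hand one with 55 N. It was still off the floor when I opened the fingers, so it dropped a little and landed flat.
- **Less certain:** The gripper partly hid the blue bin in the final scene view, so the left-hand bracket's position and yaw rest on the top camera alone. I tried fitting a plane to the green-bin plate, but stray rib points spoiled the fit. I judged flatness there from the picture and the rib height.

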